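# Pack a juice-kitchen delivery crate in two layers

## Task

Pack the white crate in layers: first stand the low lidded tub upright on the crate's floor between the two steps, then lay the divider plate, rib upwards, flat on the steps so that it covers the tub, and last stand the small cardboard carton upright on the divider, beside the rib. Set each piece down instead of dropping it, and let go of everything at the end.

Things in the scene. Friction and masses are not known exactly. Their poses are not given: they have to be found in the camera images.
- crate: Open white plastic crate, fixed, 210 (x) x 170 (y) x 80 mm high; walls and floor 5 mm, inside 200 x 160 mm. Inside at each x end is a solid step 35 mm wide, along the full y width, its flat top 62 mm above the counter; between the steps the floor is free over 130 (x) x 160 (y) mm. Origin: centre of the underside, on the counter; x along the long side, z up.
- low_tub: Low round tub of yellow fruit filling with a white lid, loose, upright: 56 mm across, 52 mm high in all, the lid being the upper 22 mm; about 0.14 kg. It fits under the divider. (A tall tub of the same make, 105 mm high, also stands about; it is not to be packed.) Origin: centre of the underside; z up.
- divider: Bare aluminium plate, loose, flat on the counter: 170 (x) x 130 (y) x 6 mm, with an upright rib in the middle of its top to lift it by, 12 mm thick (x), 70 mm long (y), 36 mm high above the plate; about 0.2 kg, balanced at the rib. In the crate its long side goes along the crate's long side, either way round, with 15 mm of play on each side. Origin: centre of the underside; z up.
- carton: Plain brown cardboard carton with a pale paper band, loose, stands upright: 48 x 48 mm, 85 mm high, rigid, about 0.12 kg. On either side of the rib the divider has 79 x 130 mm for it. Origin: centre of the underside; x and y square to its faces, z up.
There are look-alikes about, which are no part of the job. Of the things that look like the divider, the largest one is meant.

How it is judged:
On the way, in this order (a step that is already met when the one before it is completed fails the run):
1. the low tub stands upright on the crate's floor, between the steps, before the divider goes in (x of low_tub in the frame of crate between -0.045 and 0.045 m and y of low_tub in the frame of crate between -0.06 and 0.06 m and z of low_tub in the frame of crate between 0 and 0.01 m and angle between low_tub's own z axis and vertical below 0.17 rad and not (x of divider in the frame of crate between -0.02 and 0.02 m and y of divider in the frame of crate between -0.02 and 0.02 m and z of divider in the frame of crate between 0.057 and 0.067 m and angle between divider's own z axis and vertical below 0.07 rad and angle between the x axis of divider and the x axis of crate, either way round below 0.26 rad)), for 0.2 s.
2. the divider lies flat on both steps over the tub (x of low_tub in the frame of crate between -0.045 and 0.045 m and y of low_tub in the frame of crate between -0.06 and 0.06 m and z of low_tub in the frame of crate between 0 and 0.01 m and angle between low_tub's own z axis and vertical below 0.17 rad and x of divider in the frame of crate between -0.02 and 0.02 m and y of divider in the frame of crate between -0.02 and 0.02 m and z of divider in the frame of crate between 0.057 and 0.067 m and angle between divider's own z axis and vertical below 0.07 rad and angle between the x axis of divider and the x axis of crate, either way round below 0.26 rad), for 0.2 s.
At the end, for the whole second after the job is handed in: Low tub upright (10 deg) on the crate floor between the steps; divider over it flat (4 deg) on both steps, rib up, centred within 20 mm, aligned within 15 deg; carton upright (10 deg) on the divider plate, its centre over it (80 mm in x, 60 mm in y of its centre); all released and at rest (all of step 2 and x of carton in the frame of divider between -0.08 and 0.08 m and y of carton in the frame of divider between -0.06 and 0.06 m and z of carton in the frame of divider between 0.001 and 0.011 m and angle between carton's own z axis and vertical below 0.17 rad and linear speed of each of low_tub, divider, carton below 0.03 m/s and contact force between the fingers and low_tub below 0.1 N and contact force between the fingers and divider below 0.1 N and contact force between the fingers and carton below 0.1 N); the robot touches nothing.
It fails at once if the low tub is dropped or thrown: it moves faster than 0.8 m/s (a fall of some 30 mm) out of the fingers (linear speed of low_tub above 0.8 m/s and contact force between the fingers and low_tub below 0.05 N).
It fails at once if the divider is dropped or thrown: it moves faster than 0.8 m/s (a fall of some 30 mm) out of the fingers (linear speed of divider above 0.8 m/s and contact force between the fingers and divider below 0.05 N).
It fails at once if the carton is dropped or thrown: it moves faster than 0.8 m/s (a fall of some 30 mm) out of the fingers (linear speed of carton above 0.8 m/s and contact force between the fingers and carton below 0.05 N).
It also fails if it takes over 72 s, if anything falls off the work surface, if the arm or the gripper's body presses on something with over 40 N, if the wrist force passes 120 N, or if a joint passes its speed limit or range.

## Robot

A 6-joint arm with a two-finger parallel gripper is mounted at the origin on the work surface. World frame = base frame: x ahead of the robot, y to its left, z up, the work surface at z = 0. Lengths are in m, angles in rad, forces in N, time in s.
With the tool pointing down it reaches from about 0.375 to 0.975 m from the base axis. Payload 3.8 kg.
Tool frame: the origin (TCP) lies at the very end of the fingers, on their centre line; the grasp point (between the pads) lies 19 mm behind it (ctrl.hold_point_z is the distance from the TCP to the grasp point, in m); z points along the fingers, y is the line along which they close (so a half turn about z gives the same grasp; the last joint's range is limited). The gripper opens to 88 mm and grips with 3 to 60 N. Pads are 18 mm wide; open, the fingers measure 123 mm over their backs; the gripper's body (75 mm by 187 mm) begins 45 mm behind the grasp point.
Start: joints at [1.231, 0.264, 1.604, -0, 1.274, -0.037], TCP at [0.201, 0.644, 0.239] pointing down, gripper open.
Joint ranges: [-2.63, 2.63], [-0.94, 2.18], [0.31, 2.57], [-1.31, 4.45], [0, 2.66], [-2.55, 2.55]. Speed limits (rad/s): [2.57, 2.57, 3.14, 3.14, 3.14, 3.14].

## Interface

Orientations are given as a 3x3 rotation matrix whose columns are the frame's x, y, z axes.
In Python, from workcell import ctrl gives the robot as it stands.
- The arm moves only by the tool drive_tool, never from a script. Its argument "deltas" is text: rows parted by semicolons, each of 7 numbers parted by spaces: the gripper command: -1 is fully open, 1 is shut, values between are in proportion, then the shift along the tool's x, y, z in mm, then the turn, a rotation vector about the tool's x, y, z in rad. In form: claw dx dy dz ax ay az; .... A call has exactly 8 rows; each row shifts and turns the commanded pose from where the row before left it, along the tool's axes as they then stand; what a row does not reach is not made up. A row lasts 1/8 s, in which the tool goes at most 62.5 mm and 10.7 degrees, less where a joint would pass 70% of its speed; a pose out of reach is approached as far as the arm can. A call with a gripper value outside its range is refused whole. The fingers move at their own pace and stop on an object; the grip force is fixed at half the most. Time passes only in rows, so rows that do not move let the fingers close, or fill a call up. It gives the time, the measured TCP pose, the force, the opening and the grip force at its end, in the units of the state.
- ctrl.read_state(): the state, without advancing time (a new reading comes with each control period).
- ctrl.read_camera(name): name is "scene" or "top" or "wrist"; returns a dict with "pixels" (420x560x3 uint8, red, green, blue), "range_z" (420x560 float32, m along the optical axis (not along the pixel's ray), 0 where there is no reading), "vfov" (degrees; the focal length in pixels is half the picture's height over the tangent of half this angle, whatever the lens; pixels are square), "cx", "cy" (the principal point, pixels), "eye" and "orientation" of the camera in the world. Camera axes: x right, y up, looking along -z (the intrinsics and any distortion apply to the point x, -y, -z); pixel columns grow to the right and rows downward; lengths in m; the calibration is good to about 2 mm. A picture is of the moment at which its call begins.
- ctrl.sign_off(): hands the job in; it is judged then, once.
The state is a dict: "t": time; "joints": joint angles; "qd": joint speeds; "effort": joint torques, N m; "tcp_pos": TCP position; "ee_rot": TCP orientation; "contact_force": force on the tool from outside, world axes, zero at the start; "ft_torque": the same for the moment, N m; "gripper_width": finger opening in m; "gripper_force": force on a finger pad.
Only numpy, scipy, OpenCV 4.12 (cv2) and the standard library are available. Lean on these libraries where they do the work, as an engineer would, in place of code of your own. Each camera call takes 0.05 s, during which the arm holds its last target. There are 200 camera calls.

## Working session

There is one attempt and no reset: what is moved stays moved. The work goes in short steps, Python scripts to look and compute and a tool call to move; the robot and the scene stay as the last step left them, time stands still between calls to the robot, and variables do not carry over. Pictures are saved under pics/ and viewed, at most 10 in all, crops included, and the job is handed in when it is done.

Besides the shell and the picture viewer there is one more tool, called after "Request:" by a JSON object that holds its "method" and its "body", one argument or row to a line. drive_tool: Moves the arm, as the interface text tells. Its arguments: {"type":"object","properties":{"deltas":{"type":"string"}},"required":["deltas"]}

```bash
mkdir -p pics; cat > h.py <<'E'
import numpy as np, cv2
from workcell import ctrl
def cam(n):
    c=ctrl.read_camera(n); np.savez('%s.npz'%n,**c); return c
def load(n): return dict(np.load('%s.npz'%n))
def pts(c):
    h,w=c['range_z'].shape; f=h/2/np.tan(np.radians(c['vfov'])/2)
    v,u=np.mgrid[:h,:w]; z=c['range_z']
    P=np.stack([(u-c['cx'])/f*z,-(v-c['cy'])/f*z,-z],-1)
    return P@np.array(c['orientation']).T+c['eye']
E
python3 - <<'E'
from h import *
a=[]
for n in ['top','scene']:
    c=cam(n); cv2.imwrite(f'pics/{n}0.png',cv2.resize(c['pixels'][:,:,::-1],(800,600)))
    print(n,{k:c[k] for k in c if k not in('pixels','range_z')})
print(ctrl.read_state())
E
```

```text
top {'vfov': 43.8647698852114, 'cx': 289.2022391740387, 'cy': 210.5755153298311, 'eye': array([ 0.41029407, -0.10424402,  1.32218779]), 'orientation': array([[ 0.02202447,  0.99513463, -0.09603124],
       [-0.99974916,  0.02153181, -0.00616354],
       [-0.00406583,  0.09614291,  0.99535924]])}
scene {'vfov': 54.66801223518951, 'cx': 276.27716682430656, 'cy': 205.17478611002872, 'eye': array([1.22378116, 0.02540439, 0.60129852]), 'orientation': array([[-0.1541292 , -0.60962984,  0.77755749],
       [ 0.98795144, -0.10624323,  0.11253588],
       [ 0.01400499,  0.78553411,  0.61865986]])}
{'t': 0.1, 'joints': array([ 1.23113179e+00,  2.64656357e-01,  1.60522082e+00,  2.01833036e-05,
        1.27371538e+00, -3.69141609e-02]), 'qd': array([-0.00131292, -0.00292744, -0.00431138,  0.00157078, -0.00025235,
        0.00014471]), 'effort': array([ 1.04279327e-04, -5.03617215e+01, -3.58074296e+01,  7.30405468e-02,
        2.33443984e-02, -3.82289102e-05]), 'tcp_pos': array([0.20104018, 0.64369568, 0.23753595]), 'ee_rot': array([[-9.54518286e-01,  2.98151594e-01, -6.84505470e-04],
       [ 2.98152365e-01,  9.54516441e-01, -1.87921050e-03],
       [ 9.30821185e-05, -1.99782771e-03, -9.99998000e-01]]), 'contact_force': array([ 0.02546083, -0.46846145, -0.46539488]), 'ft_torque': array([ 0.01263448, -0.05259207,  0.00850223]), 'gripper_force': 0.0, 'gripper_width': 0.0881983879643962}
```

View pics/top0.png

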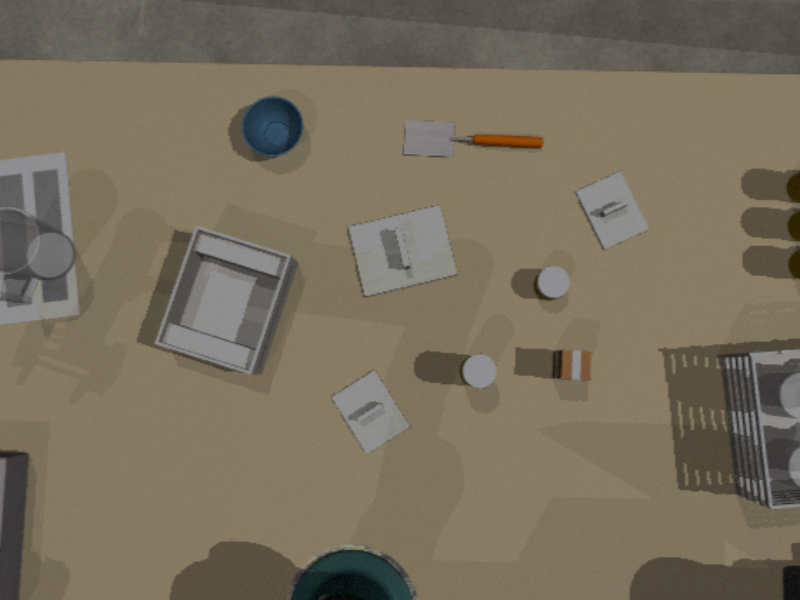

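View pics/scene0.png

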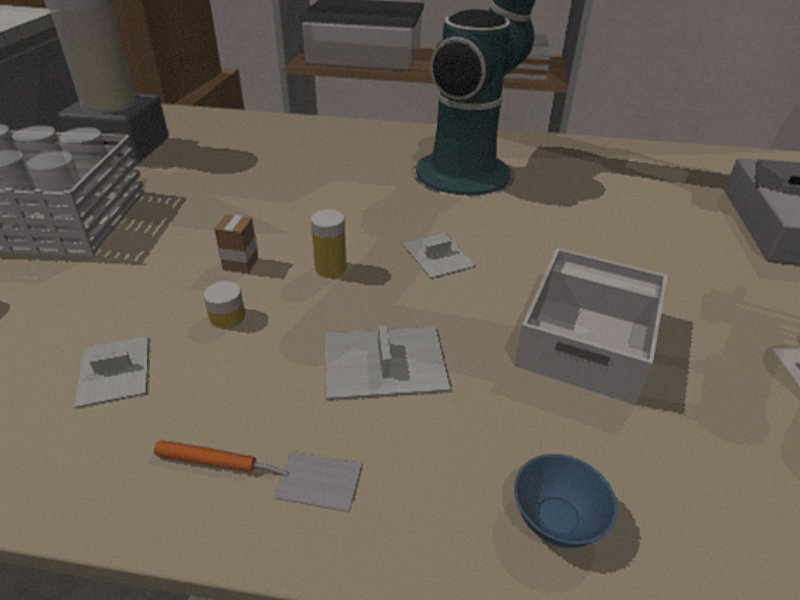

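The top view (800x600) shows these candidates:
- **Tub:** (553,283) is the low one, since it is short in the scene view at (225,305). (479,371) is the tall one, at scene (330,243).
- **Plates:** (402,250) is the largest, so it is the divider. (612,210) and (370,411) are smaller look-alikes, and the spatula at (430,138) is not one.
- **Carton:** (573,365).
- **Crate:** (226,300).

Next I'll measure these and check them in one crop.

```bash
python3 - <<'E'
from h import *
c=load('top'); P=pts(c); s=560/800
print('table z',np.median(P[300:310,250:260,2]))
def box(u0,u1,v0,v1): return (slice(int(v0*s),int(v1*s)),slice(int(u0*s),int(u1*s)))
R={'low':((525,582,255,312),.043,.060),'tall':((450,510,340,402),.095,.115),'carton':((540,605,335,395),.075,.095),
 'rib':((340,465,200,300),.03,.05),'plate':((340,465,200,300),.003,.05),'cratetop':((150,300,222,380),.072,.09),
 'steps':((150,300,222,380),.055,.068),'sp':((570,655,165,255),.003,.05)}
for k,(b,lo,hi) in R.items():
    Q=P[box(*b)].reshape(-1,3); Q=Q[(Q[:,2]>lo)&(Q[:,2]<hi)]
    r=cv2.minAreaRect((Q[:,:2]*1000).astype(np.float32))
    print(k,len(Q),'c',np.round(r[0],1),'size',np.round(r[1],1),'ang',round(r[2],1),'z',np.round(np.percentile(Q[:,2],[5,50,95])*1000,1),'mean',np.round(Q[:,:2].mean(0)*1000,1))
# colour check of plate outline on ray-plane
f=210/np.tan(np.radians(c['vfov'])/2)
def ray(u,v,z):
    d=c['orientation']@np.array([(u-c['cx'])/f,-(v-c['cy'])/f,-1]); return c['eye']+d*(z-c['eye'][2])/d[2]
for q in [(348,227),(440,207),(457,272),(366,296)]: print(np.round(ray(q[0]*s,q[1]*s,.006)*1000,1))
crop=c['pixels'][120:320,90:450,::-1]; cv2.imwrite('pics/crop.png',cv2.resize(crop,(792,440)))
E
```

```text
table z 0.0042845031085751994
low 410 c [ 571.5 -336.7] size [53.8 54.7] ang 45.1 z [47.9 52.3 56.4] mean [ 571.3 -335.6]
tall 453 c [ 416.  -206.8] size [53.2 53.9] ang 1.4 z [101.9 105.6 109.2] mean [ 416.6 -206.6]
carton 429 c [ 430.  -367.3] size [49.2 47.5] ang 89.8 z [81.3 86.  90. ] mean [ 429.9 -366.7]
rib 138 c [628.7 -74.7] size [71.  11.8] ang 14.7 z [37.6 41.8 46.1] mean [628.1 -74.9]
plate 3504 c [630.2 -71.6] size [178.9 223.7] ang 1.2 z [ 3.4  6.5 12.8] mean [628.  -74.3]
cratetop 839 c [526.9 223. ] size [173.3 210.9] ang 73.8 z [73.5 79.5 84.4] mean [527.4 225.4]
steps 2060 c [528.3 220.1] size [168.5 204.9] ang 73.4 z [57.7 62.1 66.2] mean [526.9 225.1]
sp 1672 c [ 711.8 -448.4] size [150.1 165.5] ang 89.7 z [ 3.2  5.3 12.9] mean [ 710.  -448.7]
[667.7  23.6   6. ]
[ 707.6 -140.6    6. ]
[ 590.5 -173.     6. ]
[544.1 -12.2   6. ]
```

View pics/crop.png

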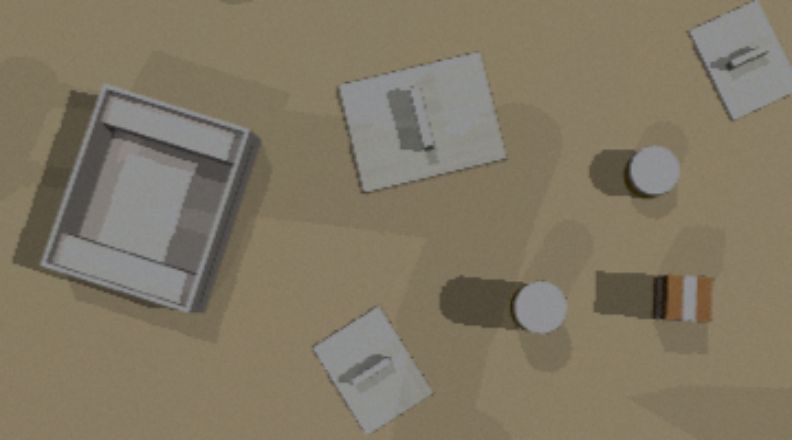

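The crop confirms the choice: the largest ribbed plate is at (423,122), the low lidded tub at (654,170), the carton at (688,298) and the empty crate at (150,195). I'll move to the low tub and keep the current yaw, since tool y is already close to the crate's y.

Request:
{"method": "drive_tool", "body": {
  "deltas": "-1 -20 -26 0 0 0 -0.017; -1 -35 -45 0 0 0 0; -1 -35 -45 0 0 0 0; -1 -35 -45 0 0 0 0; -1 -35 -45 0 0 0 0; -1 -35 -45 0 0 0 0; -1 -35 -45 0 0 0 0; -1 -35 -45 0 0 0 0"
}}

```text
t: 1.1
tcp_pos: [0.359, 0.2404, 0.2384]
ee_rot: [[-0.96, 0.281, 0.0], [0.281, 0.96, -0.0], [-0.0, -0.0, -1.0]]
contact_force: [1.1, -1.0, 0.3]
gripper_width: 0.0883
gripper_force: 0.0
```

Request:
{"method": "drive_tool", "body": {
  "deltas": "-1 -35 -45 0 0 0 0; -1 -35 -45 0 0 0 0; -1 -35 -45 0 0 0 0; -1 -35 -45 0 0 0 0; -1 -35 -45 0 0 0 0; -1 -35 -45 0 0 0 0; -1 -35 -45 0 0 0 0; -1 -35 -45 0 0 0 0"
}}

```text
t: 2.1
tcp_pos: [0.5261, -0.1839, 0.2383]
ee_rot: [[-0.959, 0.282, -0.0], [0.282, 0.959, 0.0], [0.0, 0.0, -1.0]]
contact_force: [0.4, 0.3, 0.4]
gripper_width: 0.0878
gripper_force: 0.0
```

```bash
cat >> h.py <<'E'
def go(x,y,z,yaw=None):
    "print remaining move to target TCP (mm) and tool-y heading (deg), in tool axes after the turn"
    s=ctrl.read_state(); R=s['ee_rot']; p=s['tcp_pos']*1000
    cur=np.degrees(np.arctan2(R[1,1],R[0,1])); yaw=cur if yaw is None else yaw
    t=(yaw-cur+90)%180-90; a=np.radians(cur+t)
    Y=np.array([np.cos(a),np.sin(a)]); X=np.array([-Y[1],Y[0]])
    d=np.array([x,y])-p[:2]; 
    print('t',round(s['t'],2),'p',p.round(1),'yaw %.1f'%cur,'-> az %.3f'%-np.radians(t),'dx %.1f dy %.1f dz %.1f'%(d@X,d@Y,p[2]-z),'tilt',R[:2,2].round(4),'w',round(s['gripper_width']*1000,1),'j',s['joints'].round(2),'F',s['contact_force'].round(1))
E
python3 -c "
from h import *
go(571.4,-336.2,22,73.7)"
```

```text
t 2.1 p [ 526.1 -183.9  238.3] yaw 73.6 -> az -0.002 dx -86.2 dy -133.4 dz 216.3 tilt [-0.0004  0.0004] w 87.8 j [-0.38  0.04  1.86  0.    1.24 -1.67] F [0.4 0.3 0.4]
```

Request:
{"method": "drive_tool", "body": {
  "deltas": "-1 -22 -33 10 0 0 0; -1 -22 -34 20 0 0 0; -1 -22 -34 20 0 0 0; -1 -20 -32 20 0 0 0; -1 0 0 30 0 0 0; -1 0 0 20 0 0 0; -1 0 0 0 0 0 0; -1 0 0 0 0 0 0"
}}

```text
t: 3.1
tcp_pos: [0.5716, -0.3337, 0.1196]
ee_rot: [[-0.96, 0.281, 0.001], [0.281, 0.96, -0.001], [-0.001, -0.0, -1.0]]
contact_force: [0.5, -0.7, -0.3]
gripper_width: 0.0877
gripper_force: 0.0
```

```bash
python3 -c "
from h import *
go(571.4,-336.2,22,73.7)
c=cam('wrist');P=pts(c)
m=(P[...,2]>.042)&(P[...,2]<.06)
print(np.round(c['eye'],3))
n,l,st,ce=cv2.connectedComponentsWithStats(m.astype(np.uint8))
for i in range(1,n):
  if st[i,4]>300:
    Q=P[l==i]; print(st[i],cv2.minEnclosingCircle((Q[:,:2]*1000).astype(np.float32)),Q.mean(0)*1000)
cv2.imwrite('pics/w1.png',c['pixels'][:,:,::-1])
"
```

```text
t 3.1 p [ 571.6 -333.7  119.6] yaw 73.7 -> az -0.001 dx -0.5 dy -2.4 dz 97.6 tilt [ 0.001  -0.0006] w 87.7 j [-0.57  0.33  1.75  0.    1.06 -1.85] F [ 0.5 -0.7 -0.3]
[ 0.494 -0.31   0.267]
[141   0  77  87 781] ((436.5988464355469, -365.64990234375), 31.545751571655273) [ 447.69560014 -354.79465015   50.67639805]
[ 241  186   74   73 4128] ((574.031005859375, -333.7938232421875), 28.01020050048828) [ 571.93906992 -333.2094554    53.04360151]
```

View pics/w1.png

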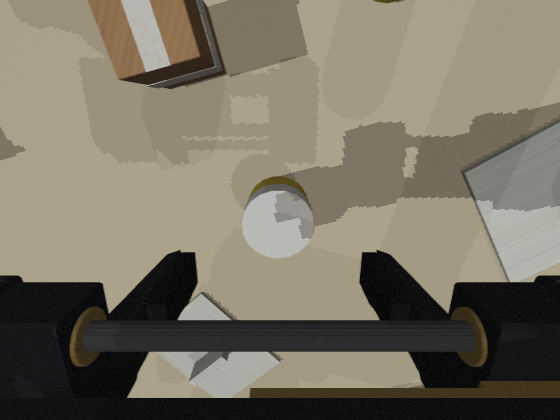

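The wrist picture shows the low tub's lid at (278,220), centred between the fingers. The carton is at top left and clear. I'll descend, grip at lid height, and lift.

Request:
{"method": "drive_tool", "body": {
  "deltas": "-1 -1 -1 25 0 0 0; -1 0 0 25 0 0 0; -1 0 0 25 0 0 0; -1 0 0 22 0 0 0; -1 0 0 0 0 0 0; 0.6 0 0 0 0 0 0; 1 0 0 0 0 0 0; 1 0 0 0 0 0 0"
}}

```text
t: 4.15
tcp_pos: [0.5724, -0.3357, 0.0228]
ee_rot: [[-0.959, 0.282, 0.002], [0.282, 0.959, -0.001], [-0.002, -0.001, -1.0]]
contact_force: [0.4, -0.5, 0.1]
gripper_width: 0.0603
gripper_force: 0.0
```

Request:
{"method": "drive_tool", "body": {
  "deltas": "1 0 0 0 0 0 0; 1 0 0 0 0 0 0; 1 0 0 -10 0 0 0; 1 0 0 -20 0 0 0; 1 0 0 -30 0 0 0; 1 0 0 -30 0 0 0; 1 0 0 -30 0 0 0; 1 0 0 -20 0 0 0"
}}

```text
t: 5.15
tcp_pos: [0.5724, -0.3358, 0.1648]
ee_rot: [[-0.959, 0.282, 0.003], [0.282, 0.959, -0.002], [-0.003, -0.001, -1.0]]
contact_force: [-0.2, -0.3, -1.8]
gripper_width: 0.0545
gripper_force: 30.0
```

```bash
python3 -c "
from h import *
go(527,223,27,73.7)"
```

```text
t 5.15 p [ 572.4 -335.8  164.8] yaw 73.6 -> az -0.001 dx 200.4 dy 523.5 dz 137.8 tilt [ 0.0026 -0.0018] w 54.5 j [-0.57  0.29  1.71 -0.    1.14 -1.85] F [-0.2 -0.3 -1.8]
```

Request:
{"method": "drive_tool", "body": {
  "deltas": "1 10 26 0 0 0 0; 1 19 50 0 0 0 0; 1 19 50 0 0 0 0; 1 19 50 0 0 0 0; 1 19 50 0 0 0 0; 1 19 50 0 0 0 0; 1 19 50 0 0 0 0; 1 19 50 0 0 0 0"
}}

```text
t: 6.15
tcp_pos: [0.5382, 0.0684, 0.1604]
ee_rot: [[-0.96, 0.281, -0.003], [0.281, 0.96, 0.0], [0.003, -0.001, -1.0]]
contact_force: [0.5, -0.1, -1.8]
gripper_width: 0.0552
gripper_force: 30.0
```

Request:
{"method": "drive_tool", "body": {
  "deltas": "1 19 49 0 0 0 0; 1 19 49 0 0 0 0; 1 13 34 0 0 0 0; 1 6 15 0 0 0 0; 1 0 0 0 0 0 0; 1 0 0 0 0 0 0; 1 0 0 0 0 0 0; 1 0 0 0 0 0 0"
}}

```text
t: 7.15
tcp_pos: [0.5275, 0.222, 0.1617]
ee_rot: [[-0.959, 0.283, -0.0], [0.283, 0.959, -0.0], [-0.0, -0.0, -1.0]]
contact_force: [0.3, 0.2, -0.8]
gripper_width: 0.055
gripper_force: 30.0
```

```bash
python3 -c "
from h import *
go(527,223,28,73.7)
c=cam('wrist');P=pts(c)
for lo,hi in((.074,.088),(.057,.067)):
  m=(P[...,2]>lo)&(P[...,2]<hi); Q=P[m]; print(len(Q),cv2.minAreaRect((Q[:,:2]*1000).astype(np.float32)))
cv2.imwrite('pics/w2.png',c['pixels'][:,:,::-1])
"
```

```text
t 7.15 p [527.5 222.  161.7] yaw 73.5 -> az -0.003 dx 0.8 dy 0.9 dz 133.7 tilt [-0.     -0.0001] w 55.0 j [ 0.35  0.13  1.91 -0.    1.1  -0.93] F [ 0.3  0.2 -0.8]
6030 ((527.161376953125, 225.84291076660156), (170.71144104003906, 205.84425354003906), 73.71468353271484)
11326 ((529.388671875, 225.12095642089844), (161.3634033203125, 200.5869140625), 73.74024963378906)
```

View pics/w2.png

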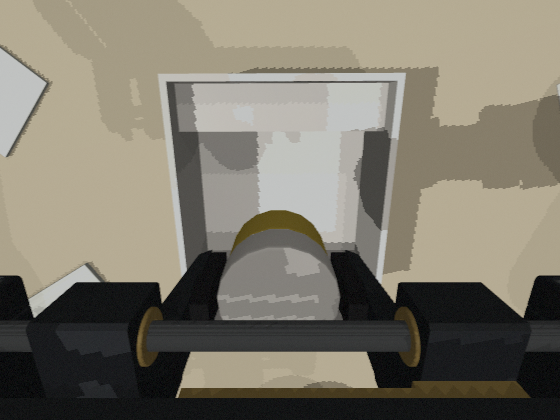

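The wrist view shows the tub centred over the crate. The crate's inner walls are at about columns 178 and 390, and the far step is at rows 85-130. I'll lower it and release.

Request:
{"method": "drive_tool", "body": {
  "deltas": "1 0 2 15 0 0 0; 1 0 0 25 0 0 0; 1 0 0 25 0 0 0; 1 0 0 25 0 0 0; 1 0 0 20 0 0 0; 1 0 0 12 0 0 0; 1 0 0 6 0 0 0; 1 0 0 0 0 0 0"
}}

```text
t: 8.2
tcp_pos: [0.5279, 0.2249, 0.0337]
ee_rot: [[-0.959, 0.282, -0.0], [0.282, 0.959, -0.0], [0.0, -0.0, -1.0]]
contact_force: [0.2, -0.7, -0.5]
gripper_width: 0.0547
gripper_force: 30.0
```

```bash
python3 -c "
from h import *
go(528,224.5,27,73.7)"
```

```text
t 8.2 p [527.9 224.9  33.7] yaw 73.6 -> az -0.001 dx -0.2 dy -0.4 dz 6.7 tilt [-0. -0.] w 54.7 j [ 0.36  0.29  1.99  0.    0.86 -0.93] F [ 0.2 -0.7 -0.5]
```

Request:
{"method": "drive_tool", "body": {
  "deltas": "1 0 0 3 0 0 0; 1 0 0 2 0 0 0; 1 0 0 1 0 0 0; 1 0 0 0 0 0 0; 0.2 0 0 0 0 0 0; -0.5 0 0 0 0 0 0; -0.9 0 0 0 0 0 0; -0.9 0 0 0 0 0 0"
}}

```text
t: 9.2
tcp_pos: [0.528, 0.2249, 0.0279]
ee_rot: [[-0.959, 0.282, 0.0], [0.282, 0.959, 0.0], [-0.0, 0.0, -1.0]]
contact_force: [0.0, -0.1, 0.2]
gripper_width: 0.0828
gripper_force: 0.0
```

```bash
python3 -c "
from h import *
go(628.4,-74.8,220,-76)"
```

```text
t 9.2 p [528.  224.9  27.9] yaw 73.6 -> az -0.530 dx -24.9 dy -315.1 dz -192.1 tilt [0.0004 0.0001] w 82.8 j [ 0.36  0.29  2.   -0.    0.85 -0.93] F [ 0.  -0.1  0.2]
```

Request:
{"method": "drive_tool", "body": {
  "deltas": "-0.9 0 0 -10 0 0 0; -0.9 0 0 -20 0 0 0; -0.9 0 0 -30 0 0 0; -1 0 0 -40 0 0 0; -1 0 0 -40 0 0 0; -1 0 0 -30 0 0 0; -1 0 0 -15 0 0 0; -1 -13 -18 -5 0 0 0"
}}

```text
t: 10.2
tcp_pos: [0.5356, 0.2048, 0.2199]
ee_rot: [[-0.96, 0.28, 0.003], [0.28, 0.96, 0.001], [-0.002, 0.002, -1.0]]
contact_force: [0.6, -1.1, 1.0]
gripper_width: 0.0879
gripper_force: 0.0
```

Request:
{"method": "drive_tool", "body": {
  "deltas": "-1 -26 -37 0 0 0 0; -1 -26 -37 0 0 0 0; -1 -26 -37 0 0 0 0; -1 -26 -37 0 0 0 0; -1 -26 -37 0 0 0 0; -1 -26 -37 0 0 0 0; -1 -12 -19 0 0 0 0; -1 0 0 0 0 0 0.12"
}}

```text
t: 11.2
tcp_pos: [0.6284, -0.076, 0.2174]
ee_rot: [[-0.917, 0.4, -0.001], [0.4, 0.917, 0.0], [0.001, -0.0, -1.0]]
contact_force: [0.3, -0.1, 0.4]
gripper_width: 0.0883
gripper_force: 0.0
```

Request:
{"method": "drive_tool", "body": {
  "deltas": "-1 0 0 0 0 0 0.16; -1 0 0 0 0 0 0.16; -1 0 0 0 0 0 0.16; -1 0 0 0 0 0 0.16; -1 0 0 0 0 0 0.16; -1 0 0 0 0 0 0.16; -1 0 0 0 0 0 0.16; -1 0 0 0 0 0 0.16"
}}

```text
t: 12.2
tcp_pos: [0.628, -0.0737, 0.2175]
ee_rot: [[0.119, 0.993, -0.001], [0.993, -0.119, 0.001], [0.001, -0.001, -1.0]]
contact_force: [-0.8, 0.7, -0.1]
gripper_width: 0.0881
gripper_force: 0.0
```

Request:
{"method": "drive_tool", "body": {
  "deltas": "-1 0 0 0 0 0 0.16; -1 0 0 0 0 0 0.16; -1 0 0 0 0 0 0.16; -1 0 0 0 0 0 0.16; -1 0 0 0 0 0 0.16; -1 0 0 0 0 0 0.16; -1 0 0 0 0 0 0.16; -1 0 0 0 0 0 0.09"
}}

```text
t: 13.2
tcp_pos: [0.628, -0.0737, 0.2175]
ee_rot: [[0.971, 0.24, -0.001], [0.24, -0.971, 0.001], [-0.001, -0.001, -1.0]]
contact_force: [-0.7, 0.1, 0.3]
gripper_width: 0.0878
gripper_force: 0.0
```

```bash
python3 -c "
from h import *
c=cam('wrist');P=pts(c)
m=(P[...,2]>.033)&(P[...,2]<.055); n,l,st,ce=cv2.connectedComponentsWithStats(m.astype(np.uint8))
for i in range(1,n):
  if st[i,4]>200:
    Q=P[l==i]; print(st[i],cv2.minAreaRect((Q[:,:2]*1000).astype(np.float32)),Q.mean(0)*1000)
go(628.4,-74.8,120,-76)
cv2.imwrite('pics/w3.png',c['pixels'][:,:,::-1])
c=cam('top');P=pts(c)[160:270,110:210]; Q=P[(P[...,2]>.03)&(P[...,2]<.06)]; 
Q=P[:]; m=(abs(P[...,0]-.528)<.035)&(abs(P[...,1]-.224)<.035); Q=P[m&(P[...,2]>.045)]; print('tub',len(Q),Q.mean(0)*1000)
"
```

```text
[   0  108  108  174 2063] ((555.80224609375, 146.77096557617188), (204.60972595214844, 95.64266967773438), 17.919815063476562) [576.09738195 149.83894474  44.29025793]
[273 151  12  64 718] ((631.4290771484375, -72.32496643066406), (69.1824951171875, 11.78620433807373), 14.264609336853027) [633.34799283 -72.09134424  43.25032148]
[  0 182  30  50 723] ((535.1153564453125, 208.2537078857422), (53.805328369140625, 22.51582908630371), 19.31468963623047) [539.71681533 203.74266502  44.07634015]
[  0 254  38  28 526] ((456.18505859375, 206.4130096435547), (52.30656433105469, 3.6777472496032715), 73.27699279785156) [455.73820861 204.89346699  43.23436618]
t 13.25 p [628.  -73.7 217.5] yaw -76.2 -> az -0.004 dx 0.1 dy 1.2 dz 97.5 tilt [-0.001   0.0006] w 88.1 j [-0.16  0.2   1.72  0.    1.22  1.17] F [0.3 0.4 0.3]
tub 428 [526.73864985 221.10820567  56.65823796]
```

View pics/w3.png

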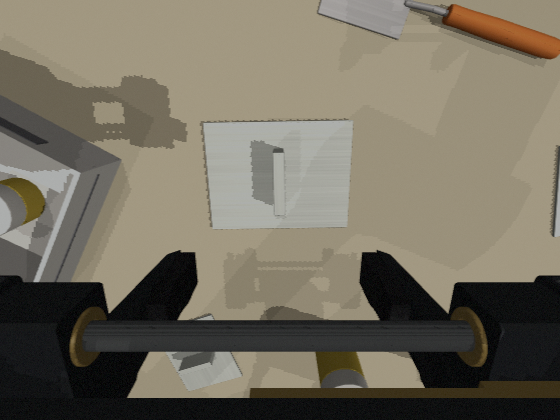

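The wrist view shows the divider's rib at (279,182), aligned with the fingers, and the tub upright in the crate at left. I'll descend onto the rib.

Request:
{"method": "drive_tool", "body": {
  "deltas": "-1 2 0 20 0 0 0; -1 0 0 40 0 0 0; -1 0 0 45 0 0 0; -1 0 0 40 0 0 0; -1 0 0 30 0 0 0; -1 0 0 15 0 0 0; -1 0 0 5 0 0 0; -1 0 0 0 0 0 0"
}}

```text
t: 14.3
tcp_pos: [0.631, -0.0742, 0.0232]
ee_rot: [[0.97, 0.244, 0.001], [0.244, -0.97, -0.0], [0.001, 0.0, -1.0]]
contact_force: [-0.5, -0.5, -0.1]
gripper_width: 0.0882
gripper_force: 0.0
```

```bash
python3 -c "
from h import *
go(630,-73.5,11,-76)"
```

```text
t 14.3 p [631.  -74.2  23.2] yaw -75.9 -> az 0.002 dx -0.8 dy -0.9 dz 12.2 tilt [ 0.0008 -0.0001] w 88.2 j [-0.16  0.4   1.86  0.    0.88  1.17] F [-0.5 -0.5 -0.1]
```

Request:
{"method": "drive_tool", "body": {
  "deltas": "-1 0 0 8 0 0 0; -0.5 0 0 3 0 0 0; 0.2 0 0 0 0 0 0; 0.5 0 0 0 0 0 0; 0.7 0 0 0 0 0 0; 0.8 0 0 0 0 0 0; 1 0 0 0 0 0 0; 1 0 0 0 0 0 0"
}}

```text
t: 15.3
tcp_pos: [0.6304, -0.0742, 0.0117]
ee_rot: [[0.97, 0.243, 0.0], [0.243, -0.97, -0.0], [0.0, 0.0, -1.0]]
contact_force: [-0.1, 0.2, -0.2]
gripper_width: 0.02
gripper_force: 0.0
```

Request:
{"method": "drive_tool", "body": {
  "deltas": "1 0 0 0 0 0 0; 1 0 0 0 0 0 0; 1 0 0 0 0 0 0; 1 0 0 0 0 0 0; 1 0 0 -5 0 0 0; 1 0 0 -15 0 0 0; 1 0 0 -15 0 0 0; 1 0 0 0 0 0 0"
}}

```text
t: 16.3
tcp_pos: [0.6324, -0.0745, 0.0494]
ee_rot: [[0.97, 0.243, 0.005], [0.243, -0.97, -0.001], [0.004, 0.002, -1.0]]
contact_force: [0.7, 0.1, -2.6]
gripper_width: 0.0119
gripper_force: 30.0
```

```bash
python3 -c "
from h import *
go(528,224,11,-16.3)"
```

```text
t 16.3 p [632.4 -74.5  49.4] yaw -75.9 -> az -1.041 dx 257.2 dy -184.0 dz 38.4 tilt [ 0.0047 -0.0008] w 11.9 j [-0.16  0.36  1.85 -0.    0.92  1.17] F [ 0.7  0.1 -2.6]
```

Request:
{"method": "drive_tool", "body": {
  "deltas": "1 0 0 -15 0 0 0; 1 0 0 -25 0 0 0; 1 0 0 -30 0 0 0; 1 0 0 -30 0 0 0; 1 0 0 -20 0 0 0; 1 0 -10 -10 0 0 0; 1 -2 -20 0 0 0 0; 1 -2 -30 0 0 0 0"
}}

```text
t: 17.3
tcp_pos: [0.6104, -0.0156, 0.1752]
ee_rot: [[0.97, 0.243, -0.003], [0.243, -0.97, 0.001], [-0.002, -0.001, -1.0]]
contact_force: [-0.1, 0.9, -2.0]
gripper_width: 0.0118
gripper_force: 30.0
```

Request:
{"method": "drive_tool", "body": {
  "deltas": "1 -4 -40 0 0 0 0; 1 -4 -40 0 0 0 0; 1 -4 -40 0 0 0 0; 1 -4 -40 0 0 0 0; 1 -4 -40 0 0 0 0; 1 -3 -30 0 0 0 0; 1 -2 -20 0 0 0 0; 1 0 -5 0 0 0 0"
}}

```text
t: 18.3
tcp_pos: [0.5243, 0.2254, 0.1757]
ee_rot: [[0.969, 0.245, -0.002], [0.245, -0.969, -0.001], [-0.002, 0.0, -1.0]]
contact_force: [0.2, -0.5, -2.3]
gripper_width: 0.0121
gripper_force: 30.0
```

Request:
{"method": "drive_tool", "body": {
  "deltas": "1 0 0 0 0 0 -0.08; 1 0 0 0 0 0 -0.15; 1 0 0 0 0 0 -0.17; 1 0 0 0 0 0 -0.17; 1 0 0 0 0 0 -0.17; 1 0 0 0 0 0 -0.15; 1 0 0 0 0 0 -0.1; 1 0 0 0 0 0 -0.05"
}}

```text
t: 19.3
tcp_pos: [0.5258, 0.2233, 0.1763]
ee_rot: [[0.28, 0.96, -0.0], [0.96, -0.28, -0.001], [-0.001, -0.0, -1.0]]
contact_force: [-1.1, -0.4, -2.2]
gripper_width: 0.0116
gripper_force: 30.0
```

```bash
python3 -c "
from h import *
go(528,224,73,-16.3)
c=cam('wrist');P=pts(c)
Z=P[...,2]
for lo,hi in ((.135,.155),(.074,.088)):
  m=((Z>lo)&(Z<hi)).astype(np.uint8); n,l,st,ce=cv2.connectedComponentsWithStats(m)
  for i in range(1,n):
    if st[i,4]>1500:
      Q=P[l==i]; r=cv2.minAreaRect((Q[:,:2]*1000).astype(np.float32)); print(lo,st[i],r,Q.mean(0).round(4)); print(cv2.boxPoints(r).round(1).tolist())
cv2.imwrite('pics/w4.png',c['pixels'][:,:,::-1])
"
```

```text
t 19.3 p [525.8 223.3 176.3] yaw -16.3 -> az 0.000 dx 1.3 dy 1.9 dz 103.3 tilt [-0.0004 -0.0008] w 11.6 j [ 0.36  0.12  1.9  -0.    1.13  0.64] F [-1.1 -0.4 -2.2]
0.074 [ 142  101  281   42 2664] ((548.8595581054688, 291.7275695800781), (30.328039169311523, 210.75982666015625), 73.80895233154297) [0.5516 0.3001 0.0811]
[[443.3999938964844, 306.5], [645.7999877929688, 247.8000030517578], [654.2999877929688, 276.8999938964844], [451.8999938964844, 335.70001220703125]]
```

View pics/w4.png

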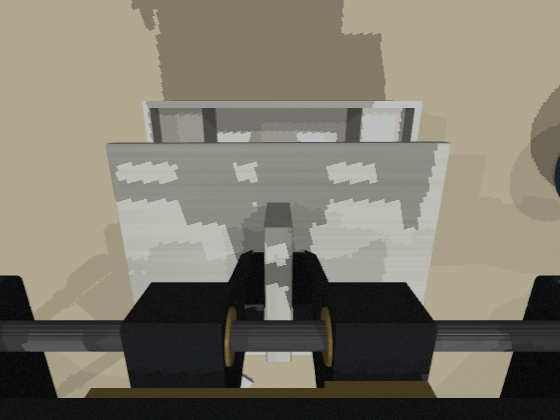

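The plate is held level and aligned above the crate: its far edge is at row 143, columns 108-449, and the crate's far wall is at row 104, columns 148-420. Now I'll measure the plate's offset.

```bash
python3 -c "
from h import *
c=load('wrist');P=pts(c);Z=P[...,2]
m=((Z>.158)&(Z<.184)).astype(np.uint8); m[280:]=0; n,l,st,ce=cv2.connectedComponentsWithStats(m)
for i in range(1,n):
    if st[i,4]>1500:
      Q=P[l==i]; r=cv2.minAreaRect((Q[:,:2]*1000).astype(np.float32)); print(st[i],r,Q.mean(0).round(4)); print(cv2.boxPoints(r).round(1).tolist())
      A=np.c_[Q[:,:2],np.ones(len(Q))]; print('slope',np.linalg.lstsq(A,Q[:,2],rcond=None)[0])
"
```

```text
[  106   142   345   138 40935] ((533.5723266601562, 250.0001983642578), (76.9031753540039, 170.7032470703125), 73.8208236694336) [0.5353 0.2551 0.172 ]
[[440.8999938964844, 236.89999389648438], [604.7999877929688, 189.3000030517578], [626.2999877929688, 263.1000061035156], [462.29998779296875, 310.70001220703125]]
slope [-0.00111381 -0.00294657  0.17335072]
```

Request:
{"method": "drive_tool", "body": {
  "deltas": "1 1 2 10 0 0 0; 1 0 0 20 0 0 0; 1 0 0 25 0 0 0; 1 0 0 20 0 0 0; 1 0 0 12 0 0 0; 1 0 0 7 0 0 0; 1 0 0 4 0 0 0; 1 0 0 0 0 0 0"
}}

```text
t: 20.35
tcp_pos: [0.5282, 0.2248, 0.079]
ee_rot: [[0.281, 0.96, 0.001], [0.96, -0.281, 0.0], [0.0, 0.001, -1.0]]
contact_force: [0.7, -0.2, -1.7]
gripper_width: 0.0116
gripper_force: 30.0
```

```bash
python3 -c "
from h import *
go(528.7,224.6,73.7,-16.3)"
```

```text
t 20.35 p [528.2 224.8  79. ] yaw -16.3 -> az -0.001 dx -0.1 dy 0.5 dz 5.3 tilt [0.0007 0.0002] w 11.6 j [ 0.36  0.23  1.97 -0.    0.95  0.64] F [ 0.7 -0.2 -1.7]
```

Request:
{"method": "drive_tool", "body": {
  "deltas": "1 0 0 2 0 0 0; 1 0 0 2 0 0 0; 1 0 0 1 0 0 0; 1 0 0 0.5 0 0 0; 1 0 0 0 0 0 0; 1 0 0 0 0 0 0; 1 0 0 0 0 0 0; 1 0 0 0 0 0 0"
}}

```text
t: 21.35
tcp_pos: [0.5279, 0.2247, 0.0737]
ee_rot: [[0.281, 0.96, 0.0], [0.96, -0.281, 0.0], [0.0, 0.0, -1.0]]
contact_force: [-3.1, -0.7, 6.0]
gripper_width: 0.0111
gripper_force: 30.0
```

Contact is felt, so the plate rests on the steps. I'll release and lift.

Request:
{"method": "drive_tool", "body": {
  "deltas": "0.7 0 0 0 0 0 0; 0.4 0 0 0 0 0 0; 0 0 0 0 0 0 0; 0 0 0 0 0 0 0; 0 0 0 0 0 0 0; 0 0 0 -10 0 0 0; 0 0 0 -25 0 0 0; 0 0 0 -35 0 0 0"
}}

```text
t: 22.35
tcp_pos: [0.5271, 0.2244, 0.1435]
ee_rot: [[0.281, 0.96, -0.002], [0.96, -0.281, -0.001], [-0.001, -0.002, -1.0]]
contact_force: [0.2, 0.2, 0.3]
gripper_width: 0.044
gripper_force: 0.0
```

```bash
python3 -c "
from h import *
go(430.5,-366.5,200,None)
c=cam('wrist');P=pts(c)
Z=P[...,2]; a=np.radians(-16.3); ex=np.array([np.cos(a),np.sin(a)]); ey=np.array([-ex[1],ex[0]])
D=P[...,:2]-[.5285,.2246]; U=D@ex; V=D@ey
m=(abs(U)<.09)&(abs(V)<.07)&(Z<.075)&(Z>.05); m[250:]=0
Q=P[m]; A=np.c_[U[m],V[m],np.ones(m.sum())]; print(m.sum(),np.linalg.lstsq(A,Q[:,2],rcond=None)[0])
m=(Z>.063)&(Z<.075)&(abs(U)<.096)&(abs(V)<.078);m[255:]=0; W=np.c_[U[m],V[m]]*1000; print(cv2.minAreaRect(W.astype(np.float32)), np.percentile(W,[1,99],axis=0))
cv2.imwrite('pics/w5.png',c['pixels'][:,:,::-1])
"
```

```text
t 22.35 p [527.1 224.4 143.5] yaw -16.3 -> az -0.000 dx -594.2 dy 73.4 dz -56.5 tilt [-0.0018 -0.0007] w 44.0 j [ 0.36  0.15  1.92 -0.    1.07  0.64] F [0.2 0.2 0.3]
26856 [-0.00115069 -0.00545182  0.06915475]
((-0.0040130615234375, 22.224864959716797), (110.64934539794922, 191.99734497070312), 89.99356842041016) [[-93.73517597 -28.91076774]
 [ 93.68990055  74.79262867]]
```

View pics/w5.png

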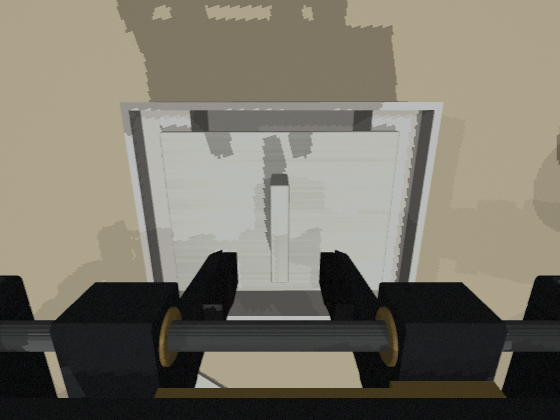

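The plate lies flat on both steps and is centred in the crate (plate edges at columns 163-398, rib at 280). I'll go on to the carton.

Request:
{"method": "drive_tool", "body": {
  "deltas": "-1 -10 1 -30 0 0 0; -1 -30 4 -25 0 0 0; -1 -50 6 0 0 0 0; -1 -50 6 0 0 0 0; -1 -50 6 0 0 0 0; -1 -50 6 0 0 0 0; -1 -50 6 0 0 0 0; -1 -50 6 0 0 0 0"
}}

```text
t: 23.4
tcp_pos: [0.4715, -0.1147, 0.1991]
ee_rot: [[0.281, 0.96, 0.002], [0.96, -0.281, -0.0], [0.0, 0.002, -1.0]]
contact_force: [0.3, 0.3, 0.5]
gripper_width: 0.088
gripper_force: 0.0
```

Request:
{"method": "drive_tool", "body": {
  "deltas": "-1 -50 6 0 0 0 0; -1 -50 6 0 0 0 0; -1 -50 6 0 0 0 0; -1 -50 6 0 0 0 0; -1 -40 5 0 0 0 0; -1 -14 3 0 0 0 0; -1 0 0 0 0 0 -0.14; -1 0 0 0 0 0 -0.14"
}}

```text
t: 24.4
tcp_pos: [0.4311, -0.3654, 0.1984]
ee_rot: [[0.001, 1.0, 0.0], [1.0, -0.001, 0.0], [0.0, 0.0, -1.0]]
contact_force: [0.3, 1.0, -0.0]
gripper_width: 0.0881
gripper_force: 0.0
```

```bash
python3 -c "
from h import *
go(430,-367,41,0)
c=cam('wrist');P=pts(c);Z=P[...,2]
m=((Z>.077)&(Z<.095)).astype(np.uint8); n,l,st,ce=cv2.connectedComponentsWithStats(m)
for i in range(1,n):
    if st[i,4]>500:
      Q=P[l==i]; print(st[i],cv2.minAreaRect((Q[:,:2]*1000).astype(np.float32)),Q.mean(0).round(4))
cv2.imwrite('pics/w6.png',c['pixels'][:,:,::-1])
"
```

```text
t 24.4 p [ 431.1 -365.4  198.4] yaw -0.0 -> az -0.001 dx -1.6 dy -1.1 dz 157.4 tilt [0.0003 0.0005] w 88.1 j [-0.75  0.09  1.89  0.    1.17 -0.75] F [ 0.3  1.  -0. ]
[ 252  176   56   55 2840] ((432.3367004394531, -365.3332824707031), (48.18876266479492, 48.16666030883789), 87.8066177368164) [ 0.4324 -0.3637  0.0862]
```

View pics/w6.png

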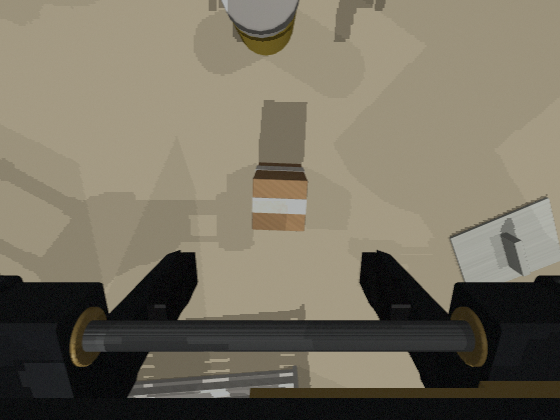

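The carton top is at (280,204), centred between the fingers and turned about 2°. The tall tub at the top of the picture is clear. I'll descend and grip.

Request:
{"method": "drive_tool", "body": {
  "deltas": "-1 -1 0 15 0 0 0.03; -1 0 0 25 0 0 0; -1 0 0 35 0 0 0; -1 0 0 35 0 0 0; -1 0 0 25 0 0 0; -1 0 0 15 0 0 0; -1 0 0 7 0 0 0; 0 0 0 0 0 0 0"
}}

```text
t: 25.45
tcp_pos: [0.431, -0.3668, 0.0412]
ee_rot: [[0.036, 0.999, -0.0], [0.999, -0.036, 0.0], [0.0, -0.0, -1.0]]
contact_force: [-0.2, 0.1, -0.1]
gripper_width: 0.0803
gripper_force: 0.0
```

Request:
{"method": "drive_tool", "body": {
  "deltas": "0.3 0 0 0 0 0 0; 0.6 0 0 0 0 0 0; 1 0 0 0 0 0 0; 1 0 0 0 0 0 0; 1 0 0 0 0 0 0; 1 0 0 -10 0 0 0; 1 0 0 -20 0 0 0; 1 0 0 -30 0 0 0"
}}

```text
t: 26.45
tcp_pos: [0.4298, -0.3659, 0.1008]
ee_rot: [[0.035, 0.999, -0.002], [0.999, -0.035, 0.002], [0.002, -0.002, -1.0]]
contact_force: [0.2, 0.4, -2.5]
gripper_width: 0.0477
gripper_force: 30.0
```

```bash
python3 -c "
from h import *
s=ctrl.read_state();print(s['gripper_force'])
a=np.radians(-16.3); 
for k in(-45,45): print(528.5+k*np.cos(a),224.6+k*np.sin(a))
go(528.5-45*np.cos(a),224.6-45*np.sin(a),200,None)"
```

```text
29.989786273799837
485.3087618611166 237.23000190143546
571.6912381388834 211.96999809856453
t 26.45 p [ 429.8 -365.9  100.8] yaw -2.0 -> az -0.000 dx 604.7 dy 34.3 dz -99.2 tilt [-0.0024  0.0022] w 47.7 j [-0.75  0.18  1.97 -0.    0.99 -0.71] F [ 0.2  0.4 -2.5]
```

Request:
{"method": "drive_tool", "body": {
  "deltas": "1 0 0 -40 0 0 0; 1 0 0 -40 0 0 0; 1 15 3 -25 0 0 0; 1 35 7 0 0 0 0; 1 50 10 0 0 0 0; 1 50 10 0 0 0 0; 1 50 10 0 0 0 0; 1 50 11 0 0 0 0"
}}

```text
t: 27.45
tcp_pos: [0.4904, -0.1172, 0.2065]
ee_rot: [[0.035, 0.999, 0.0], [0.999, -0.035, -0.0], [-0.0, 0.0, -1.0]]
contact_force: [0.6, 0.3, -0.8]
gripper_width: 0.0476
gripper_force: 30.0
```

Request:
{"method": "drive_tool", "body": {
  "deltas": "1 50 11 0 0 0 0; 1 50 11 0 0 0 0; 1 50 11 0 0 0 0; 1 50 11 0 0 0 0; 1 50 10 0 0 0 0; 1 40 8 0 0 0 0; 1 30 6 0 0 0 0; 1 12 3 0 0 0 -0.06"
}}

```text
t: 28.45
tcp_pos: [0.5729, 0.2123, 0.2061]
ee_rot: [[-0.028, 1.0, -0.001], [1.0, 0.028, 0.0], [0.0, -0.001, -1.0]]
contact_force: [-0.3, -0.2, -0.5]
gripper_width: 0.0473
gripper_force: 30.0
```

Request:
{"method": "drive_tool", "body": {
  "deltas": "1 0 0 0 0 0 -0.13; 1 0 0 0 0 0 -0.17; 1 0 0 0 0 0 -0.18; 1 0 0 0 0 0 -0.18; 1 0 0 0 0 0 -0.18; 1 0 0 0 0 0 -0.17; 1 0 0 0 0 0 -0.15; 1 0 0 0 0 0 -0.1"
}}

```text
t: 29.45
tcp_pos: [0.5727, 0.2104, 0.2062]
ee_rot: [[-0.96, 0.278, -0.001], [0.278, 0.96, -0.0], [0.001, -0.0, -1.0]]
contact_force: [-0.5, 0.4, -1.6]
gripper_width: 0.048
gripper_force: 30.0
```

```bash
python3 -c "
from h import *
go(571.7,212,110,73.7)"
```

```text
t 29.45 p [572.7 210.4 206.2] yaw 73.8 -> az 0.002 dx 1.4 dy 1.3 dz 96.2 tilt [-0.0008 -0.0003] w 48.0 j [ 0.31  0.17  1.78 -0.    1.19 -0.98] F [-0.5  0.4 -1.6]
```

Request:
{"method": "drive_tool", "body": {
  "deltas": "1 1 1 15 0 0 0; 1 0 0 25 0 0 0; 1 0 0 25 0 0 0; 1 0 0 15 0 0 0; 1 0 0 8 0 0 0; 1 0 0 4 0 0 0; 1 0 0 0 0 0 0; 1 0 0 0 0 0 0"
}}

```text
t: 30.45
tcp_pos: [0.5731, 0.212, 0.1151]
ee_rot: [[-0.959, 0.282, 0.002], [0.282, 0.959, 0.001], [-0.001, 0.001, -1.0]]
contact_force: [-0.4, 0.1, -1.2]
gripper_width: 0.0476
gripper_force: 30.0
```

Request:
{"method": "drive_tool", "body": {
  "deltas": "1 0 0 2 0 0 0; 1 0 0 1.5 0 0 0; 1 0 0 1 0 0 0; 1 0 0 0 0 0 0; 1 0 0 0 0 0 0; 1 0 0 0 0 0 0; 1 0 0 0 0 0 0; 1 0 0 0 0 0 0"
}}

```text
t: 31.45
tcp_pos: [0.5725, 0.2118, 0.1098]
ee_rot: [[-0.959, 0.282, 0.0], [0.282, 0.959, 0.0], [-0.0, 0.0, -1.0]]
contact_force: [-0.4, -0.2, -0.2]
gripper_width: 0.0477
gripper_force: 30.0
```

Request:
{"method": "drive_tool", "body": {
  "deltas": "1 0 0 0.5 0 0 0; 1 0 0 0.5 0 0 0; 0.6 0 0 0 0 0 0; 0.2 0 0 0 0 0 0; -0.3 0 0 0 0 0 0; -0.6 0 0 0 0 0 0; -0.6 0 0 0 0 0 0; -0.6 0 0 0 0 0 0"
}}

```text
t: 32.45
tcp_pos: [0.5725, 0.2117, 0.1085]
ee_rot: [[-0.959, 0.282, -0.0], [0.282, 0.959, -0.0], [0.0, -0.0, -1.0]]
contact_force: [-0.4, -0.0, -0.4]
gripper_width: 0.0701
gripper_force: 0.0
```

Request:
{"method": "drive_tool", "body": {
  "deltas": "-0.6 0 0 -10 0 0 0; -0.6 0 0 -20 0 0 0; -0.6 0 0 -30 0 0 0; -0.6 0 0 -30 0 0 0; -0.6 40 0 0 0 0 0; -0.6 50 0 0 0 0 0; -0.6 50 0 0 0 0 0; -0.6 0 0 0 0 0 0"
}}

```text
t: 33.45
tcp_pos: [0.4359, 0.252, 0.2003]
ee_rot: [[-0.96, 0.279, 0.001], [0.279, 0.96, 0.001], [-0.001, 0.001, -1.0]]
contact_force: [1.0, 0.3, 0.6]
gripper_width: 0.0704
gripper_force: 0.0
```

```bash
python3 -c "
from h import *
c=cam('scene'); cv2.imwrite('pics/s9.png',cv2.resize(c['pixels'][100:320,300:540,::-1],(720,660))[:600])
P=pts(c); D=P[...,:2]-[.5285,.2246]; a=np.radians(-16.3); ex=np.array([np.cos(a),np.sin(a)]); ey=np.array([-ex[1],ex[0]])
U=D@ex;V=D@ey;Z=P[...,2]; m=(abs(U)<.1)&(abs(V)<.08)&(Z>.14)&(Z<.17)
print(m.sum(),U[m].mean(),V[m].mean(),np.percentile(Z[m],[5,50,95])); s=ctrl.read_state(); print(s['t'],s['tcp_pos'],s['gripper_force'])
"
```

```text
527 0.05331170391636654 -0.0004576243450793373 [0.14210353 0.15209462 0.15363087]
33.5 [0.43779143 0.25187947 0.20052381] 0.0
```

View pics/s9.png

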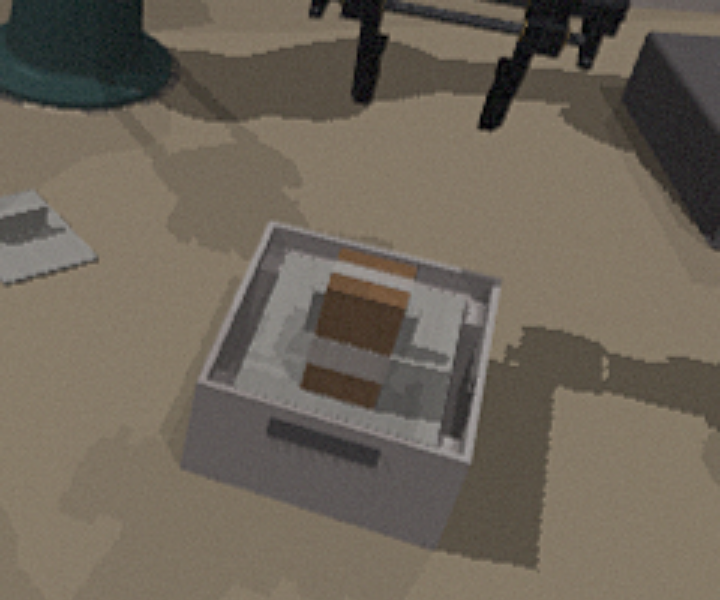

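The carton stands upright on the divider at crop (355,335), with its top at 152-153 mm as expected, and the gripper is clear. I'll hand it in.

```bash
python3 -c "
from workcell import ctrl
print(ctrl.sign_off())"
```

```text
the job is handed in; nothing more can be done
None
```

The job is handed in at about 33.5 s: the tub stands on the crate floor, the divider lies flat over it, and the carton stands upright beside the rib, all released; the sign-off returned no verdict.

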